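# Clamp the printing block until the knob clicks

## Robot

A 6-joint arm with a two-finger parallel gripper is mounted at the origin on the work surface. World frame = base frame: x ahead of the robot, y to its left, z up, the work surface at z = 0. Lengths are in m, angles in rad, forces in N, time in s.
With the tool pointing down it reaches from about 0.35 to 0.875 m from the base axis. Payload 4.2 kg.
Tool frame: the origin (TCP) lies between the finger pads; the fingertips stand 22 mm ahead of it and the grasp point (between the pads) lies 3 mm ahead of it; z points along the fingers, y is the line along which they close (so a half turn about z gives the same grasp; the last joint's range is limited). The gripper opens to 87 mm and grips with 3 to 60 N. Pads are 19 mm wide; open, the fingers measure 117 mm over their backs; the gripper's body (75 mm by 190 mm) begins 51 mm behind the grasp point.
Start: joints at [-0.886, 0.385, 0.008, 0, -1.194, -0.259], TCP at [0.258, -0.569, 0.245] pointing down, gripper open.
Joint ranges: [-3.14, 3.14], [-1.21, 2.06], [-1.07, 1.41], [-3.16, 2.05], [-2.99, -0.16], [-3.1, 3.1]. Speed limits (rad/s): [2.79, 2.79, 3.14, 3.14, 3.14, 3.14].

## Interface

Orientations are given as [roll, pitch, yaw] about the fixed x, y, z axes, in that order (R = Rz(yaw) Ry(pitch) Rx(roll)).
In Python, from rig import manip, optics, order gives the robot as it stands.
- The arm moves only by the tool send_rows, never from a script. Its argument "series" is a list of rows, each a list of 5 numbers: the shift along the world's x, y, z in m, then the turn about the world's z in rad, then the finger opening in m, from 0 to 0.087. A call has 1 to 10 rows; each row shifts and turns the commanded pose from where the row before left it; what a row does not reach is not made up. A row lasts 1/10 s, in which the tool goes at most 50 mm and 8.59 degrees, less where a joint would pass 70% of its speed; a pose out of reach is approached as far as the arm can. A call with a gripper value outside its range is refused whole. The fingers move at their own pace and stop on an object; "force" is the grip in N (left out, the last holds). Time passes only in rows, so rows that do not move let the fingers close. It gives the time, the measured TCP pose, the force, the opening and the grip force at its end, in the units of the state.
- manip.get_obs(): the state, without advancing time (a new reading comes with each control period).
- optics.snapshot(name): name is "side" or "top"; returns a dict with "img" (400x640x3 uint8, red, green, blue), "fx", "fy", "cx", "cy" (pixels), "xyz" and "rotation" of the camera in the world. Camera axes: x right, y down, z forward; pixel columns grow to the right and rows downward; lengths in m; the calibration is good to about 2 mm. A picture is of the moment at which its call begins. There is no depth.
- order.close_job(): hands the job in; it is judged then, once.
Trained networks look in a picture, given as the dict that the camera call returned (one of the last four; its "shot" number tells which), for a name from the list of things; names that differ only in an ending like _2 or _b are one class to them, and where a whole thing is asked for, a point or a joint stands for the part that bears it (a point fixed in the world has none). Each returns a list of dicts, best first, with "score" (0 to 1); they miss things now and then, are a little off and sometimes report something else, mostly with a low value. They report only what shows in the picture. A call takes as long as a camera call. They do not tell look-alikes from the thing itself.
- optics.look_for(picture, label): "extent" ([centre column, centre row, width, height] in pixels, round what is visible of it).
- optics.trace(picture, label): "mask" (400x640 bool, what is visible of it) and "extent" ([centre column, centre row, width, height] in pixels, round what is visible of it).
- optics.mark_of(picture, label): "uv" ([column, row] in pixels: a listed point, or the origin of a listed thing).
The state is a dict: "time_s": time; "joint_positions": joint angles; "qvel": joint speeds; "effort": joint torques, N m; "tool_pos": TCP position; "tool_rot": TCP orientation; "force": force on the tool from outside, world axes, zero at the start; "torque": the same for the moment, N m; "grip_width": finger opening in m; "finger_force": force on a finger pad.
Only numpy, scipy, OpenCV 4.12 (cv2) and the standard library are available. Lean on these libraries where they do the work, as an engineer would, in place of code of your own. Each camera call takes 0.05 s, during which the arm holds its last target. There are 200 camera calls.

## Task

Set the wooden printing block into the clamping jig, flat on its plate between cam and fence and pushed up against the end stop, so that its grip can be painted. Then turn the jig's black knob clockwise until its slip clutch clicks once, and stop there: do not force it on, or the block gets bruised. Leave the block clamped, let go, and leave the things around it where they stand.

Things in the scene. Friction and masses are not known exactly. Their poses are not given: they have to be found in the camera images.
- jig: clamping jig, fixed: plywood plate 200 (x) x 140 (y) x 10 mm; origin at the centre of its underside, z up. Knob axis at x -45, y 0 mm. A wooden fence along y (12 thick, 120 long, 16 high above the plate, wing screws at y +-45 up to 29 above it) faces the cam; it is adjustable: its face lies somewhere in x 38.5 to 43 mm, not known closer.
- place (a point): point on the jig plate's top (jig axes) where the block's underside centre belongs. There the block stands against the end stop (wood, 16 mm high, 36 mm along x; face 40 mm towards -y from here) and clears cam and fence by 1.5 mm or more at the start, 3 to 8 mm in all. The cam then pushes it up to 6 mm towards +x, to the fence.
- block: loose wooden printing block, about 0.1 kg: base 50 (x) x 80 (y) x 22 mm high with an upright square grip 24 x 24 mm in its middle, 22 to 56 mm above the underside; origin at the centre of the underside. The same after half a turn. Starts flat on the table. In the jig its 80 mm length lies along the fence (jig y).
- cam: aluminium eccentric disc, 80 mm across, 13 thick, on the jig plate, two steel lugs on it up to 42 mm above the table; origin on its turning axis at the plate's top. Turns with the knob: clockwise from above swings its bulge against the block after 0.4 to 1.0 rad, also dragging the block towards the end stop. Holds by friction when let go. Its x axis lies along the knob's bar until the clutch slips.
- knob_grip (a point): middle of the knob's grip bar, on the axis, 67 mm above the table; x along the bar, z up. The black bar is 40 long (x), 14 wide (y), 44 to 82 mm above the table on a round foot 54 mm across. It turns freely at about 0.06 N m. Once the cam is tight on the block the torque climbs by 0.2 to 0.35 N m, then the clutch slips: see knob_top.
- knob_top (a point): top of the knob's bar, 82 mm above the table. The click: the torque falls from its peak back to about that of free turning while the knob runs on alone, slipping past the cam. Carry on some 0.08 rad after the drop: over 0.2 rad of run-on it is clicked and stays so. At 0.34 rad it meets a solid stop: turning on then bruises the block.
- glue: bystander: white glue bottle, 60 mm across, 160 mm tall; origin at the centre of its underside
- tub: bystander: white plastic bowl, 84 mm across, 45 mm tall; origin at the centre of its underside
- potcup: bystander: white cup, 72 mm across, 85 mm tall; origin at the centre of its underside
There are look-alikes about, which are no part of the job. Leave any blue or pink look-alike of the block alone.

How it is judged:
By the outcome, as a careful person would: the job done as asked, in the order asked, and still so for the second after the job is handed in, with the robot touching nothing.
It also fails if it takes over 72 s, if anything falls off the work surface, if the arm or the gripper's body presses on something with over 40 N, if the wrist force passes 120 N, or if a joint passes its speed limit or range.

## Working session

There is one attempt and no reset: what is moved stays moved. The work goes in short steps, Python scripts to look and compute and a tool call to move; the robot and the scene stay as the last step left them, time stands still between calls to the robot, and variables do not carry over. Pictures are saved under pics/ and viewed, at most 10 in all, crops included, and the job is handed in when it is done.

Besides the shell and the picture viewer there is one more tool, called after "Emit:" in YAML: its name, and indented under it one key for each argument. send_rows: Moves the arm, as the interface text tells. Its arguments: {"type":"object","properties":{"series":{"type":"array","items":{"type":"array","items":{"type":"number"}}},"force":{"type":"number"}},"required":["series"]}

```bash
mkdir -p pics
cat > h.py <<'E'
import numpy as np, cv2
from rig import manip, optics, order
def px2w(p,uv,z):
    R=np.array(p["rotation"]);
    if R.shape!=(3,3):
        from scipy.spatial.transform import Rotation as Ro
        R=Ro.from_euler('xyz',R).as_matrix()
    d=R@np.array([(uv[0]-p["cx"])/p["fx"],(uv[1]-p["cy"])/p["fy"],1.]);o=np.array(p["xyz"])
    return o+d*(z-o[2])/d[2]
def save(n,img,s=1): cv2.imwrite("pics/"+n,cv2.resize(img[...,::-1],None,fx=s,fy=s,interpolation=cv2.INTER_CUBIC))
E
python3 - <<'E'
from h import *
np.set_printoptions(precision=4,suppress=True)
Z=dict(jig=0,place=.01,block=0,cam=.01,knob_grip=.067,knob_top=.082,glue=0,tub=0,potcup=0)
for n in("top","side"):
    p=optics.snapshot(n); save(n+"0.png",p["img"]); print(n,p["xyz"],p["rotation"],p["fx"])
    for l,z in Z.items():
        for r in optics.mark_of(p,l)[:4]: print(l,round(r["score"],2),np.round(r["uv"],1),px2w(p,r["uv"],z)[:2])
print(manip.get_obs())
E
```

```text
top [0.5602 0.0178 1.2154] [-3.1013 -0.003  -1.5778] 378.1746928551595
jig 0.78 [314.6 230.6] [0.513  0.0118]
jig 0.48 [319.7 241.9] [ 0.4768 -0.0043]
place 0.97 [313.2 227.9] [0.522  0.0162]
block 0.94 [231.8 263.2] [0.411  0.2769]
block 0.86 [232.9 224.6] [0.534  0.2736]
block 0.59 [236.2 184.3] [0.6635 0.2632]
cam 0.66 [321.7 243.6] [ 0.472  -0.0104]
knob_grip 0.71 [321.3 242.1] [ 0.4807 -0.0079]
knob_grip 0.43 [318.1 246.7] [0.4669 0.0019]
knob_top 0.73 [318.7 245.8] [0.4708 0.0003]
glue 0.71 [262.9 154.1] [0.7608 0.1771]
glue 0.71 [321.3 242.4] [ 0.4751 -0.0094]
tub 0.59 [191.2 228.3] [0.5231 0.4071]
tub 0.39 [325. 243.] [ 0.4731 -0.0212]
potcup 0.57 [439.9 236.4] [ 0.4915 -0.39  ]
potcup 0.35 [318.2 243.7] [0.471  0.0006]
side [0.3414 1.0686 0.8927] [-2.2195  0.0158 -2.9241] 449.93977253084665
jig 0.96 [340.7 223.5] [0.5188 0.0139]
jig 0.49 [359.6 217.5] [ 0.466  -0.0266]
place 0.85 [337.9 221.9] [0.5266 0.0199]
place 0.61 [247.2 245.2] [0.7647 0.1755]
block 0.91 [275.8 276.7] [0.6509 0.269 ]
block 0.85 [318.1 283.6] [0.5335 0.2703]
block 0.73 [368.2 294.8] [0.3986 0.2819]
cam 0.75 [357.8 217.7] [ 0.4699 -0.0123]
knob_grip 0.68 [356.1 202.6] [ 0.4773 -0.0132]
knob_top 0.82 [356.4 200.4] [ 0.4756 -0.0045]
glue 0.88 [249.3 246.3] [0.7618 0.1687]
tub 0.95 [310.  324.9] [0.5238 0.4045]
potcup 0.59 [363.3 155.6] [ 0.5061 -0.3982]
potcup 0.17 [358.3 218.8] [ 0.469  -0.0195]
{'time_s': 1.0, 'joint_positions': array([-0.8864,  0.3847,  0.0079, -0.    , -1.194 , -0.2586]), 'qvel': array([ 0.0002, -0.0007, -0.0007,  0.0005,  0.    , -0.0001]), 'effort': array([  0.0005, -39.0473,  18.7625,   4.2243,   0.0156,  -0.    ]), 'tool_pos': array([ 0.2582, -0.5692,  0.2446]), 'tool_rot': array([ 3.1416,  0.    , -2.7158]), 'force': array([-0.114 , -0.1163,  1.1985]), 'torque': array([ 0.0331,  0.008 , -0.0128]), 'finger_force': 0.0, 'grip_width': 0.08738177812493095}
```

View pics/top0.png

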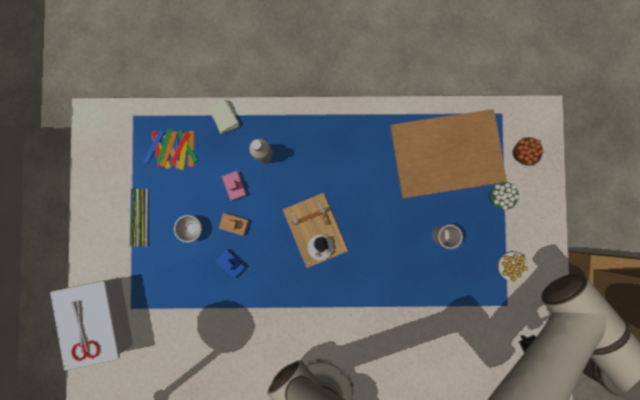

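View pics/side0.png

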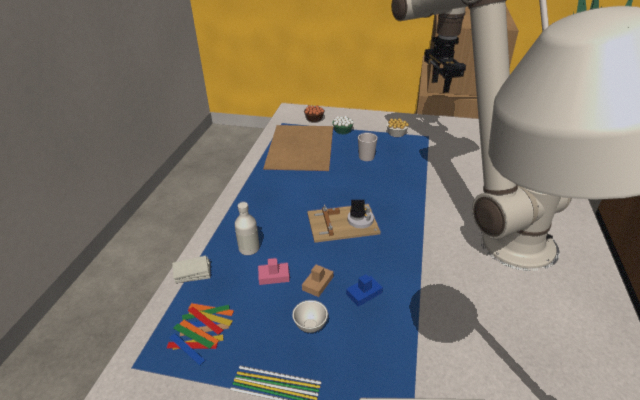

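The wooden block is at top (235,224) / side (318,283). The look-alikes, pink at top (234,185) and blue at (231,263), are excluded by colour. I'll confirm this in an enlarged crop, along with the jig.

Run:
```python
from h import *
np.set_printoptions(precision=4,suppress=True)
ps={}
for n in("top","side"):
    p=ps[n]=optics.snapshot(n)
    for l in("block","jig","cam","knob_top"):
        for r in optics.trace(p,l)[:3]:
            m=r["mask"].astype(np.uint8)
            np.save(f"/tmp/{n}_{l}_{int(r['extent'][0])}.npy",m)
            rc=cv2.minAreaRect(cv2.findNonZero(m)); print(n,l,round(r["score"],2),np.round(r["extent"],1),m.sum(),np.round(rc[0],1),np.round(rc[1],1),round(rc[2],1))
t=ps["top"]["img"];s=ps["side"]["img"]
def c(i,x,y,w,h,k): return cv2.resize(i[y:y+h,x:x+w],(w*k,h*k),interpolation=cv2.INTER_CUBIC)
a=np.hstack([c(t,280,190,75,80,5),c(s,300,185,85,64,5)[:,:425]] if 0 else [c(t,280,190,75,60*80//60,5)])
A=c(t,280,190,75,80,5);B=c(s,303,190,80,55,5);C=c(t,215,205,40,40,4);D=c(s,295,260,45,40,4)
o=np.zeros((600,790,3),np.uint8)
o[:400,:375]=A;o[:275,380:780]=B;o[410:570,:160]=C;o[410:570,200:380]=D
save("crop1.png",o)
for n in ps: np.savez("/tmp/%s.npz"%n,**{k:np.array(v) for k,v in ps[n].items()})
```

```text
top block 0.82 [233.3 224.1  28.5  21.9] 446 [233.6 223.7] [27.2 17. ] 16.7
top block 0.82 [235.9 183.8  23.6  28.5] 485 [233.9 185.1] [27.7 18.4] 68.2
top block 0.77 [228.7 263.4  29.8  24. ] 457 [230.  263.5] [26.2 17.7] 45.0
top jig 0.81 [314.1 230.4  62.9  77.1] 2612 [314.5 229.7] [64.  44.5] 67.1
top cam 0.79 [318.8 246.8  24.6  30.5] 501 [319.5 246.5] [24.6 24.6] 63.4
top knob_top 0.55 [319.5 244.8  19.3  12.3] 184 [320.4 243.5] [14.6 14.2] 59.0
side block 0.77 [365.2 294.   36.4  31.2] 699 [363.8 290.3] [25.3 31.8] 49.8
side block 0.66 [275.5 270.8  32.7  27.7] 661 [273.5 271.5] [25. 31.] 90.0
side block 0.58 [319.3 281.1  29.2  30.6] 589 [317. 281.] [21.5 29.7] 30.3
side jig 0.71 [343.2 222.6  76.7  42.5] 2081 [342.7 221.8] [39.  67.2] 77.5
side jig 0.69 [365.6 147.6  20.   28.4] 465 [367.  146.5] [27. 18.] 90.0
side jig 0.58 [355.8 209.8  10.7  16.5] 210 [357.5 208.5] [17. 13.] 90.0
side cam 0.81 [360.7 214.9  20.2  30.9] 511 [361.3 214.1] [25.  26.2] 13.0
side cam 0.34 [343.8 222.5  77.8  40. ] 2071 [342.7 219.9] [37.7 70.2] 83.9
side knob_top 0.56 [357.7 209.6  16.6  17. ] 248 [357.5 208.5] [17. 15.] 90.0
```

View pics/crop1.png

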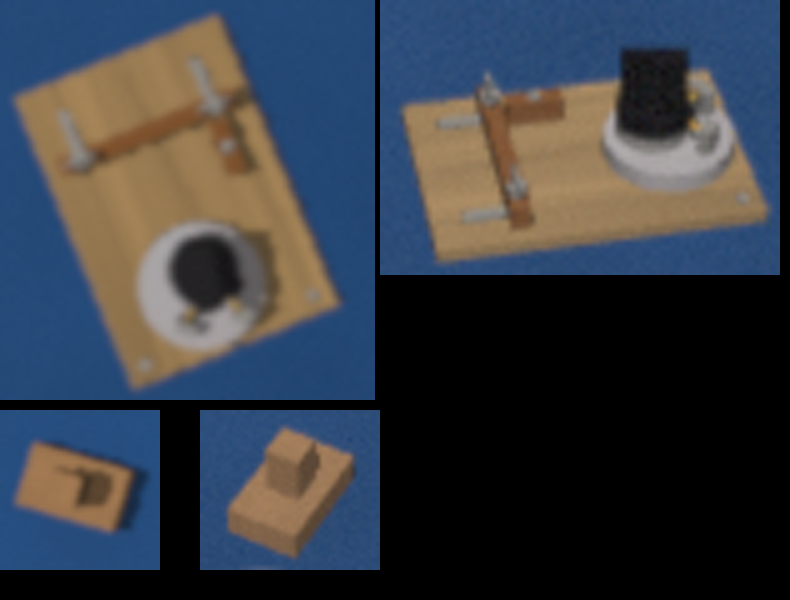

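The crop confirms that the natural-wood block, top (233,224) and side (317,281), is the one meant. Next I fit the known shapes to the silhouettes in both views.

```bash
cat > fit.py <<'E'
from h import *
from scipy.optimize import minimize
from scipy.spatial.transform import Rotation as Ro
K=8
def proj(p,P):
    R=Ro.from_euler('xyz',np.array(p["rotation"])).as_matrix()
    c=(P-np.array(p["xyz"]))@R
    return np.c_[c[:,0]/c[:,2]*p["fx"]+p["cx"],c[:,1]/c[:,2]*p["fy"]+p["cy"]]
def box(x0,x1,y0,y1,z0,z1): return np.array([[x,y,z] for x in(x0,x1) for y in(y0,y1) for z in(z0,z1)])
def cyl(r,z0,z1,cx,cy): return np.array([[cx+r*np.cos(a),cy+r*np.sin(a),z] for a in np.linspace(0,6.28,40) for z in(z0,z1)])
PLATE=[box(-.1,.1,-.07,.07,0,.01)]
BLOCK=[box(-.025,.025,-.04,.04,0,.022),box(-.012,.012,-.012,.012,.022,.056)]
def world(parts,q,z=0):
    c,s=np.cos(q[2]),np.sin(q[2]);return [P@np.array([[c,s,0],[-s,c,0],[0,0,1]])+[q[0],q[1],z] for P in parts]
def sil(p,parts,roi):
    x,y,w,h=roi;m=np.zeros((h*K,w*K),np.uint8)
    for P in parts:
        uv=(proj(p,P)-[x-.5,y-.5])*K-.5   # pixel centres at integers
        cv2.fillConvexPoly(m,np.round(cv2.convexHull(uv.astype(np.float32))*16).astype(np.int32),1,shift=4)
    return m.astype(bool)
def notblue(p,roi):
    x,y,w,h=roi;i=p["img"][y:y+h,x:x+w].astype(np.float32)
    i=cv2.resize(i,(w*K,h*K),interpolation=cv2.INTER_CUBIC)
    return i
def fit(views,parts,q0,z=0,ign=None):
    def cost(q):
        c=0
        for p,m,roi,ig in views:
            s=sil(p,world(parts,q,z),roi);d=(s^m)
            if ig is not None:d=d&~ig
            c+=d.sum()/m.sum()
        return c
    sx=np.array([q0]+[np.array(q0)+d for d in np.diag([.006,.006,.08])])
    r=minimize(cost,q0,method="Nelder-Mead",options=dict(initial_simplex=sx,xatol=1e-4,fatol=1e-5,maxiter=150))
    return r.x,r.fun
E
python3 - <<'E'
from fit import *
np.set_printoptions(precision=4,suppress=True)
P={n:dict(np.load(f"/tmp/{n}.npz",allow_pickle=True)) for n in("top","side")}
def maskw(p,roi): # wood or grey: red vs blue
    i=notblue(p,roi); m=(i[...,0]-i[...,2]*0.62>0).astype(np.uint8); return m
def prep(n,roi,fill):
    m=maskw(P[n],roi);
    m=cv2.morphologyEx(m,cv2.MORPH_OPEN,np.ones((9,9)))
    nl,l,st,_=cv2.connectedComponentsWithStats(m);k=1+np.argmax(st[1:,4]);m=(l==k).astype(np.uint8)
    if fill: cs,_=cv2.findContours(m,0,2);cv2.drawContours(m,cs,-1,1,-1)
    return m.astype(bool)
q=[.515,.013,.4]; B=[.533,.272,0.0]
KN=[cyl(.027,.01,.08,-.045,0),cyl(.04,.01,.023,-.045,0)]
rt,rs=(272,180,90,100),(295,185,95,75)
vt=(P["top"],prep("top",rt,1),rt,None);vs=(P["side"],prep("side",rs,1),rs,None)
def ig(p,q,roi,parts): return cv2.dilate(sil(p,world(parts,q),roi).astype(np.uint8),np.ones((25,25))).astype(bool)&~sil(p,world(PLATE,q),roi)
for a in range(2):
    J=[fit([vt[:3]+(ig(P["top"],q,rt,KN),)],PLATE,q),fit([vs[:3]+(ig(P["side"],q,rs,KN),)],PLATE,q)]
    q=fit([vt[:3]+(ig(P["top"],q,rt,KN),),vs[:3]+(ig(P["side"],q,rs,KN),)],PLATE,q)[0]
print("jig",*J,q)
rt,rs=(212,205,46,40),(292,255,50,50)
vt=(P["top"],prep("top",rt,1),rt,None);vs=(P["side"],prep("side",rs,1),rs,None)
for y0 in(.3,-.3,.3+1.57):
  r=[fit(v,BLOCK,[.533,.272,y0]) for v in([vt],[vs],[vt,vs])]
  print("block",*r)
E
```

```text
jig (array([0.514 , 0.0122, 0.3852]), np.float64(0.05827264913548088)) (array([0.5145, 0.0125, 0.3875]), np.float64(0.032927872946392246)) [0.514  0.0122 0.385 ]
block (array([ 0.5367,  0.27  , -0.3168]), np.float64(0.10918263739053179)) (array([ 0.5357,  0.2693, -0.3125]), np.float64(0.04628584861307005)) (array([ 0.5356,  0.2697, -0.3113]), np.float64(0.1571185400384387))
block (array([ 0.5366,  0.2704, -0.331 ]), np.float64(0.10867495875111055)) (array([ 0.5358,  0.2693, -0.3112]), np.float64(0.047014574518100614)) (array([ 0.5358,  0.2697, -0.3091]), np.float64(0.15708100714419845))
block (array([0.5365, 0.2701, 2.8304]), np.float64(0.10823073994161696)) (array([0.5356, 0.2688, 2.818 ]), np.float64(0.045651151857075696)) (array([0.5361, 0.2693, 2.8291]), np.float64(0.15793549211322905))
```

The fits agree to about 1 mm. Jig: (0.514, 0.012), yaw 0.386. Block: (0.536, 0.2695), yaw -0.311. I move above the block.

Emit:
send_rows:
  series:
    - [0.0154,0.0466,0,-0.041,0.087]
    - [0.0154,0.0466,0,-0.041,0.087]
    - [0.0154,0.0466,0,-0.041,0.087]
    - [0.0154,0.0466,0,-0.041,0.087]
    - [0.0154,0.0466,0,-0.041,0.087]
    - [0.0154,0.0466,0,-0.041,0.087]
    - [0.0154,0.0466,0,-0.041,0.087]
    - [0.0154,0.0466,0,-0.041,0.087]
    - [0.0154,0.0466,0,-0.041,0.087]

```text
time_s: 2.4
tool_pos: [0.397, -0.1479, 0.2451]
tool_rot: [-3.141, 0.001, -3.086]
force: [1.5, -0.5, -0.1]
grip_width: 0.0869
finger_force: 0.0
```

Emit:
send_rows:
  series:
    - [0.0154,0.0466,0,-0.041,0.06]
    - [0.0154,0.0466,0,-0.041,0.06]
    - [0.0154,0.0466,0,-0.041,0.06]
    - [0.0154,0.0466,0,-0.041,0.06]
    - [0.0154,0.0466,0,-0.041,0.06]
    - [0.0154,0.0466,0,-0.041,0.06]
    - [0.0154,0.0466,0,-0.041,0.06]
    - [0.0154,0.0466,0,-0.041,0.06]
    - [0.0154,0.0466,0,-0.041,0.06]
    - [0,0,0,0,0.06]

```text
time_s: 3.4
tool_pos: [0.5367, 0.2747, 0.2432]
tool_rot: [3.141, 0.001, 2.833]
force: [-0.7, -0.8, -1.3]
grip_width: 0.0596
finger_force: 0.0
```

Run:
```python
from fit import *
p=dict(np.load("/tmp/top.npz",allow_pickle=True));s=dict(np.load("/tmp/side.npz",allow_pickle=True))
q=(.5142,.0123,.386);outs=[]
c,sn=np.cos(q[2]),np.sin(q[2])
S=3 # px/mm
for pp,z in((p,.026),(s,.026)):
    xs=np.arange(-90,80,1/S)/1e3; ys=np.arange(70,-75,-1/S)/1e3
    X,Y=np.meshgrid(xs,ys);W=np.stack([q[0]+c*X-sn*Y,q[1]+sn*X+c*Y,X*0+z],-1).reshape(-1,3)
    uv=proj(pp,W).reshape(X.shape+(2,)).astype(np.float32)
    im=cv2.remap(pp["img"],uv[...,0],uv[...,1],cv2.INTER_CUBIC)
    outs.append(im.copy())
    f=im.astype(float); 
    # profile along x over y in [-20,25] & along y over x in 12..30
    ry=(ys>-.02)&(ys<.03);pr=(f[ry].mean(0));
    print("x prof",[(int(round(xs[i]*1e3)),int(pr[i,0]),int(pr[i,2])) for i in range(len(xs)) if i%S==0 and .025<xs[i]<.06])
    rx=(xs>.012)&(xs<.026);py=f[:,rx].mean(1)
    print("y prof",[(int(round(ys[i]*1e3)),int(py[i,0]),int(py[i,2])) for i in range(len(ys)) if i%S==0 and -.066<ys[i]<-.02])
    for g in range(-80,80,20):
        cv2.line(outs[-1],(int((g+90)*S),0),(int((g+90)*S),4+4*(g==0)),(255,255,0),1)
        cv2.line(outs[-1],(0,int((70-g)*S)),(4+4*(g==0),int((70-g)*S)),(255,255,0),1)
o=np.hstack(outs); save("rect.png",o,790/o.shape[1])
```

```text
x prof [(26, 152, 81), (27, 153, 81), (28, 153, 81), (29, 153, 81), (30, 153, 81), (31, 153, 81), (32, 153, 81), (33, 152, 81), (34, 152, 81), (35, 152, 80), (36, 150, 80), (37, 147, 78), (38, 143, 76), (39, 137, 72), (40, 129, 67), (41, 122, 61), (42, 117, 55), (43, 116, 51), (44, 116, 47), (45, 118, 45), (46, 120, 44), (47, 122, 43), (48, 123, 43), (49, 125, 44), (50, 126, 45), (51, 128, 48), (52, 130, 51), (53, 133, 56), (54, 137, 61), (55, 142, 67), (56, 146, 72), (57, 149, 76), (58, 151, 79), (59, 152, 80), (60, 153, 81)]
y prof [(-21, 157, 83), (-22, 157, 84), (-23, 157, 84), (-24, 157, 84), (-25, 157, 84), (-26, 157, 84), (-27, 157, 83), (-28, 157, 83), (-29, 156, 83), (-30, 155, 82), (-31, 155, 82), (-32, 153, 81), (-33, 152, 80), (-34, 150, 79), (-35, 147, 77), (-36, 144, 74), (-37, 140, 72), (-38, 136, 70), (-39, 132, 71), (-40, 130, 74), (-41, 129, 78), (-42, 128, 82), (-43, 128, 85), (-44, 128, 87), (-45, 127, 86), (-46, 126, 83), (-47, 123, 79), (-48, 119, 73), (-49, 114, 67), (-50, 108, 60), (-51, 102, 55), (-52, 98, 52), (-53, 95, 50), (-54, 96, 51), (-55, 101, 54), (-
[... 753 characters left out ...]
116, 53), (-24, 114, 51), (-25, 114, 50), (-26, 114, 50), (-27, 113, 50), (-28, 113, 49), (-29, 112, 49), (-30, 111, 47), (-31, 110, 47), (-32, 110, 46), (-33, 110, 47), (-34, 111, 49), (-35, 112, 51), (-36, 114, 53), (-37, 117, 57), (-38, 119, 62), (-39, 122, 68), (-40, 125, 74), (-41, 127, 80), (-42, 129, 86), (-43, 130, 91), (-44, 132, 95), (-45, 132, 97), (-46, 131, 98), (-47, 127, 99), (-48, 121, 101), (-49, 112, 104), (-50, 102, 107), (-51, 92, 109), (-52, 83, 111), (-53, 73, 113), (-54, 64, 114), (-55, 57, 116), (-56, 52, 116), (-57, 48, 117), (-58, 46, 117), (-59, 43, 117), (-60, 42, 117), (-61, 42, 117), (-62, 42, 117), (-63, 42, 116), (-64, 42, 116), (-65, 41, 116), (-66, 42, 117)]
```

View pics/rect.png

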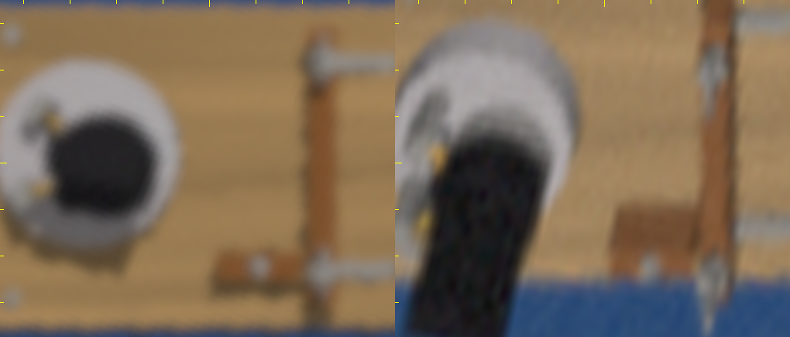

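Rectified jig view: fence face about x 40.3 mm, stop face about y -38.3 mm, cam edge about x -13.4 mm. So the place lies near jig (13.3, 1.7) mm. I descend to the block's grip.

Emit:
send_rows:
  series:
    - [0,0,-0.04,0,0.06]
    - [0,0,-0.04,0,0.06]
    - [0,0,-0.04,0,0.06]
    - [0,0,0,0,0.06]
    - [0,0,0,0,0.06]

```text
time_s: 3.9
tool_pos: [0.5359, 0.2695, 0.1252]
tool_rot: [-3.141, 0.001, 2.83]
force: [0.3, 0.0, -0.2]
grip_width: 0.0601
finger_force: 0.0
```

Run:
```python
from h import *
o=manip.get_obs();print(o["time_s"],o["tool_pos"],o["tool_rot"],o["force"],o["joint_positions"])
p=optics.snapshot("side");save("side1.png",p["img"][200:330,250:400],4)
```

```text
3.9 [0.53585733 0.2694937  0.12517184] [-3.14087929e+00  6.01141586e-04  2.82986766e+00] [ 0.34250637  0.02266386 -0.16346623] [ 7.36088076e-01  4.50016247e-01 -2.13446483e-01  1.11297525e-03
 -9.07651660e-01 -2.61929489e+00]
```

View pics/side1.png

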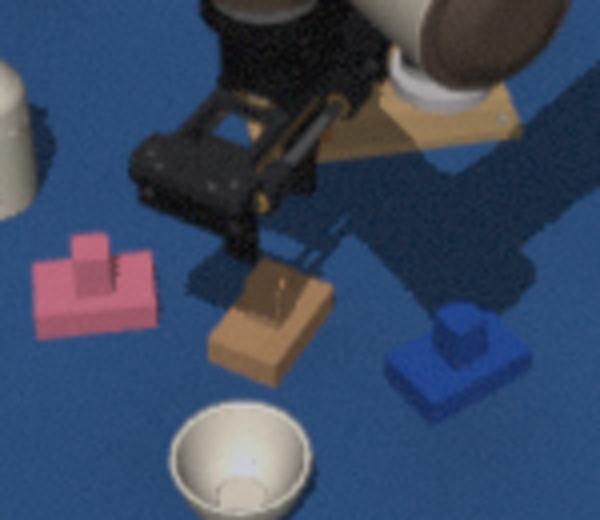

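The tool is above the wooden block at crop (270,310), fingers lined up with its length, pink and blue well clear. Descending and gripping.

Emit:
send_rows:
  series:
    - [0,0,-0.035,0,0.06]
    - [0,0,-0.025,0,0.06]
    - [0,0,-0.016,0,0.06]
    - [0,0,0,0,0.06]
    - [0,0,0,0,0.015]
    - [0,0,0,0,0.015]
    - [0,0,0,0,0.015]
    - [0,0,0,0,0.015]
    - [0,0,0,0,0.015]
    - [0,0,0,0,0.015]
  force: 20

```text
time_s: 4.95
tool_pos: [0.5355, 0.2698, 0.049]
tool_rot: [3.141, 0.0, 2.83]
force: [-0.2, -0.2, 1.8]
grip_width: 0.0238
finger_force: 19.9
```

Emit:
send_rows:
  series:
    - [0,0,0,0,0.015]
    - [0,0,0.02,0,0.015]
    - [0,0,0.04,0,0.015]
    - [0,0,0.04,0,0.015]
    - [0,0,0,0,0.015]

```text
time_s: 5.45
tool_pos: [0.5383, 0.2716, 0.1546]
tool_rot: [3.132, 0.007, 2.831]
force: [0.8, 1.0, -1.6]
grip_width: 0.0241
finger_force: 19.9
```

Emit:
send_rows:
  series:
    - [-0.0011,-0.0246,0,0.0697,0.015]
    - [-0.0011,-0.0246,0,0.0697,0.015]
    - [-0.0011,-0.0246,0,0.0697,0.015]
    - [-0.0011,-0.0246,0,0.0697,0.015]
    - [-0.0011,-0.0246,0,0.0697,0.015]
    - [-0.0011,-0.0246,0,0.0697,0.015]
    - [-0.0011,-0.0246,0,0.0697,0.015]
    - [-0.0011,-0.0246,0,0.0697,0.015]
    - [-0.0011,-0.0246,0,0.0697,0.015]
    - [-0.0011,-0.0246,0,0.0697,0.015]

```text
time_s: 6.45
tool_pos: [0.5235, 0.0225, 0.1475]
tool_rot: [3.141, -0.002, -2.754]
force: [1.0, -0.4, -2.0]
grip_width: 0.024
finger_force: 19.9
```

Emit:
send_rows:
  series:
    - [0,0,-0.03,0,0.015]
    - [0,0,-0.02,0,0.015]
    - [0,0,0,0,0.015]
    - [0,0,0,0,0.015]

```text
time_s: 6.85
tool_pos: [0.5242, 0.0235, 0.0982]
tool_rot: [-3.141, -0.001, -2.756]
force: [0.2, 0.0, -1.1]
grip_width: 0.0236
finger_force: 19.9
```

Run:
```python
from fit import *
o=manip.get_obs();print(o["time_s"],o["tool_pos"],o["tool_rot"],o["force"],o["joint_positions"])
t=optics.snapshot("top");p=optics.snapshot("side")
for n in("top","side"):
    d={"top":t,"side":p}[n]; np.savez("/tmp/%s2.npz"%n,**{k:np.array(v) for k,v in d.items()})
a=cv2.resize(t["img"][185:275,275:360],None,fx=4,fy=4,interpolation=cv2.INTER_CUBIC)
b=cv2.resize(p["img"][155:245,295:395],None,fx=4,fy=4,interpolation=cv2.INTER_CUBIC)
save("held.png",np.hstack([a,b]))
```

```text
6.85 [0.52424125 0.02354394 0.09822367] [-3.14138097e+00 -1.38127022e-03 -2.75641614e+00] [ 0.20908223  0.0167742  -1.12394283] [ 3.54453613e-01  3.75603377e-01 -4.27440677e-01  3.65215702e-04
 -7.69126423e-01 -1.54033587e+00]
```

View pics/held.png

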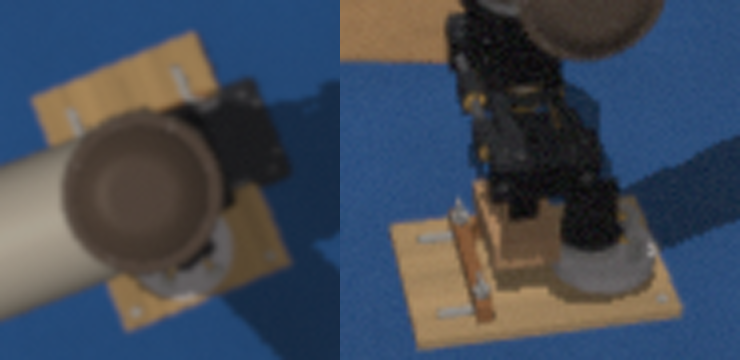

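Run:
```python
from fit import *
p=dict(np.load("/tmp/side2.npz",allow_pickle=True))
x,y,w,h=300,180,85,70;k=9
im=cv2.resize(p["img"][y:y+h,x:x+w],None,fx=k,fy=k,interpolation=cv2.INTER_CUBIC)
def draw(B,q,z,col):
    uv=(proj(p,world([B],q,z)[0])-[x-.5,y-.5])*k-.5
    for i in range(8):
        for j in range(i):
            if bin(i^j).count("1")==1: cv2.line(im,tuple(np.int32(np.round(uv[i]*8))),tuple(np.int32(np.round(uv[j]*8))),col,1,cv2.LINE_AA,3)
q=(.5142,.0123,.386)
draw(PLATE[0],q,0,(255,255,0));draw(box(.0403,.0523,-.06,.06,.01,.026),q,0,(255,255,0));draw(box(.003,.039,-.055,-.0383,.01,.026),q,0,(255,0,0))
draw(cyl(.04,.01,.023,-.045,0)[:0] if 0 else BLOCK[0],(.5242,.0235,.3852),.0492,(0,255,0))
save("ov.png",im)
```

```text
(no output)
```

View pics/ov.png

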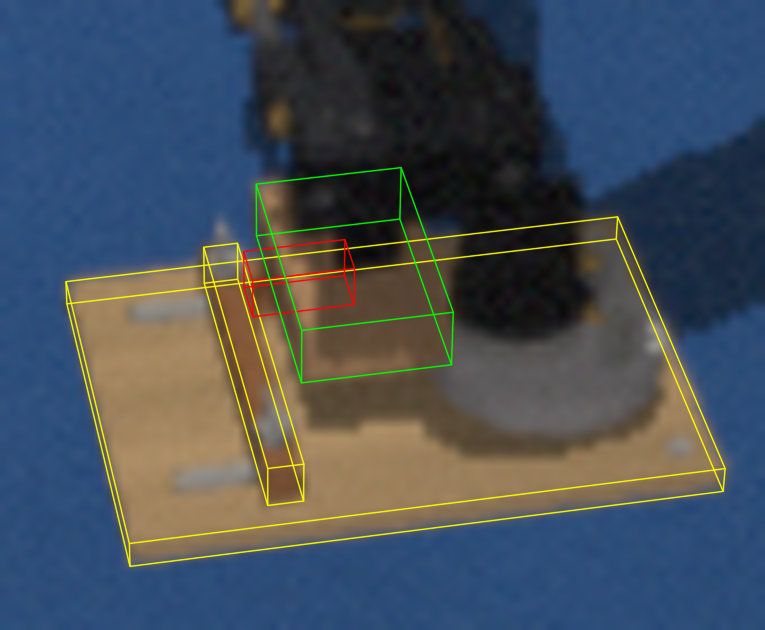

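The overlay matches: the block's lower front corner is at (302,380) and the fence lines agree, so I lower it.

Emit:
send_rows:
  series:
    - [0,0,-0.012,0,0.015]
    - [0,0,-0.01,0,0.015]
    - [0,0,-0.006,0,0.015]
    - [0,0,0,0,0.015]
    - [0,0,0,0,0.015]

```text
time_s: 7.45
tool_pos: [0.5244, 0.0236, 0.0703]
tool_rot: [-3.141, -0.001, -2.757]
force: [0.9, 0.3, -1.2]
grip_width: 0.0236
finger_force: 19.9
```

Emit:
send_rows:
  series:
    - [0,0,-0.004,0,0.015]
    - [0,0,-0.004,0,0.015]
    - [0,0,-0.002,0,0.015]
    - [0,0,0,0,0.015]

```text
time_s: 7.85
tool_pos: [0.5241, 0.0235, 0.0602]
tool_rot: [3.142, -0.001, -2.757]
force: [-0.9, 0.4, -1.1]
grip_width: 0.024
finger_force: 19.9
```

Emit:
send_rows:
  series:
    - [0,0,-0.001,0,0.015]
    - [0,0,-0.001,0,0.015]
    - [0,0,0,0,0.015]

```text
time_s: 8.15
tool_pos: [0.5245, 0.0237, 0.0589]
tool_rot: [-3.141, 0.0, -2.757]
force: [-1.0, 0.3, 0.7]
grip_width: 0.0238
finger_force: 19.9
```

Block down between cam and fence without side force. Pushing toward the end stop.

Emit:
send_rows:
  series:
    - [0.0004,-0.0009,0,0,0.015]
    - [0.0004,-0.0009,0,0,0.015]
    - [0.0004,-0.0009,0,0,0.015]
    - [0,0,0,0,0.015]

```text
time_s: 8.55
tool_pos: [0.526, 0.0211, 0.0589]
tool_rot: [-3.142, 0.001, -2.757]
force: [-1.1, 2.1, 4.3]
grip_width: 0.0237
finger_force: 19.9
```

Emit:
send_rows:
  series:
    - [0.0004,-0.0009,0,0,0.015]
    - [0,0,0,0,0.015]

```text
time_s: 8.75
tool_pos: [0.5264, 0.0203, 0.0589]
tool_rot: [-3.142, 0.001, -2.757]
force: [-1.4, 3.7, 4.4]
grip_width: 0.0239
finger_force: 19.9
```

Emit:
send_rows:
  series:
    - [0.0004,-0.0009,0,0,0.015]
    - [0,0,0,0,0.015]

```text
time_s: 8.95
tool_pos: [0.5268, 0.0195, 0.0589]
tool_rot: [3.141, 0.001, -2.757]
force: [-1.0, 4.9, 5.2]
grip_width: 0.0241
finger_force: 19.9
```

Emit:
send_rows:
  series:
    - [0.0004,-0.0009,0,0,0.015]
    - [0,0,0,0,0.015]

```text
time_s: 9.15
tool_pos: [0.5268, 0.0194, 0.0589]
tool_rot: [3.14, 0.001, -2.757]
force: [-4.4, 8.2, 6.1]
grip_width: 0.0239
finger_force: 19.9
```

Contact at jig y 1.8 mm, as expected. Releasing and backing off to look.

Emit:
send_rows:
  series:
    - [0,0,0,0,0.045]
    - [0,0,0,0,0.045]
    - [0,0,0,0,0.045]
    - [0,0,0,0,0.045]
    - [0,0,0.01,0,0.045]
    - [0,0,0.03,0,0.045]
    - [0,0,0.04,0,0.045]
    - [0,0,0.04,0,0.045]
    - [0,0,0.04,0,0.045]

```text
time_s: 10.05
tool_pos: [0.5265, 0.0179, 0.221]
tool_rot: [-3.141, 0.001, -2.757]
force: [0.4, 0.5, -0.7]
grip_width: 0.0453
finger_force: 0.0
```

Emit:
send_rows:
  series:
    - [-0.015,-0.045,0,0,0.045]
    - [-0.015,-0.045,0,0,0.045]
    - [-0.015,-0.045,0,0,0.045]
    - [-0.015,-0.045,0,0,0.045]
    - [-0.015,-0.045,0,0,0.045]
    - [-0.015,-0.045,0,0,0.045]
    - [-0.015,-0.045,0,0,0.045]
    - [-0.015,-0.045,0,0,0.045]
    - [0,0,0,0,0.045]

```text
time_s: 10.95
tool_pos: [0.4046, -0.346, 0.219]
tool_rot: [-3.141, -0.001, -2.764]
force: [-0.4, 0.7, 0.1]
grip_width: 0.0447
finger_force: 0.0
```

Run:
```python
from fit import *
np.set_printoptions(precision=4,suppress=True)
o=manip.get_obs();print(o["time_s"],o["tool_pos"],o["tool_rot"],o["joint_positions"])
t=optics.snapshot("top");p=optics.snapshot("side")
for n,d in(("top",t),("side",p)): np.savez("/tmp/%s3.npz"%n,**{k:np.array(v) for k,v in d.items()})
q=(.5142,.0123,.386);KN=(.5142-.9264*.045,.0123-.3765*.045)
print("knob",KN)
def C(d,x,y,w,h,k,blk=None):
    im=cv2.resize(d["img"][y:y+h,x:x+w],None,fx=k,fy=k,interpolation=cv2.INTER_CUBIC)
    return im
a=C(t,293,193,55,65,7);b=C(p,325,180,55,65,7)
save("knob.png",np.hstack([a,b]))
# fit bar yaw on dark mask
V=[]
for d,roi in((t,(308,228,26,32)),(p,(342,190,32,36))):
    i=notblue(d,roi);m=i.max(-1)<62;V.append((d,m,roi));print(m.mean())
BAR=box(-.02,.02,-.007,.007,.044,.082)
for lab,vs in(("top",V[:1]),("side",V[1:]),("both",V)):
  res=[]
  for foot in(0,.0135,.02,.027):
    for a in np.arange(0,np.pi,.1):
      parts=[BAR]+([cyl(foot,.023,.044,0,0)] if foot else [])
      c=0
      for d,m,roi in vs:
        s=sil(d,world(parts,(KN[0],KN[1],a)),roi); c+=(s^m).sum()/m.sum()
      res.append((round(c,3),foot,round(a,2)))
  print(lab,sorted(res)[:6])
for n,d in(("top",t),("side",p)):
  print([ (np.round(r["uv"],1),px2w(d,r["uv"],.082)[:2]) for r in optics.mark_of(d,"knob_top")[:1]])
```

```text
10.95 [ 0.4046 -0.346   0.219 ] [-3.1408 -0.0005 -2.7636] [-0.402   0.2484 -0.2588  0.0011 -1.0634 -0.7913]
knob (0.472512, -0.004642499999999999)
0.17508638822115385
0.19527180989583334
top [(np.float64(0.18), 0.02, np.float64(1.4)), (np.float64(0.183), 0.02, np.float64(1.5)), (np.float64(0.184), 0.02, np.float64(1.3)), (np.float64(0.187), 0.02, np.float64(1.6)), (np.float64(0.191), 0.02, np.float64(1.2)), (np.float64(0.194), 0.02, np.float64(1.7))]
side [(np.float64(0.214), 0.0135, np.float64(0.1)), (np.float64(0.223), 0.0135, np.float64(0.2)), (np.float64(0.229), 0.0135, np.float64(0.0)), (np.float64(0.234), 0.0135, np.float64(0.3)), (np.float64(0.235), 0.0135, np.float64(3.1)), (np.float64(0.243), 0.0135, np.float64(0.4))]
both [(np.float64(0.47), 0.02, np.float64(0.1)), (np.float64(0.477), 0.02, np.float64(0.2)), (np.float64(0.486), 0.02, np.float64(0.0)), (np.float64(0.486), 0.02, np.float64(0.9)), (np.float64(0.488), 0.02, np.float64(0.3)), (np.float64(0.491), 0.02, np.float64(3.1))]
[(array([319.2, 246.6]), array([ 0.4684, -0.0012]))]
[(array([356.2, 201.9]), array([0.4751, 0.0029]))]
```

View pics/knob.png

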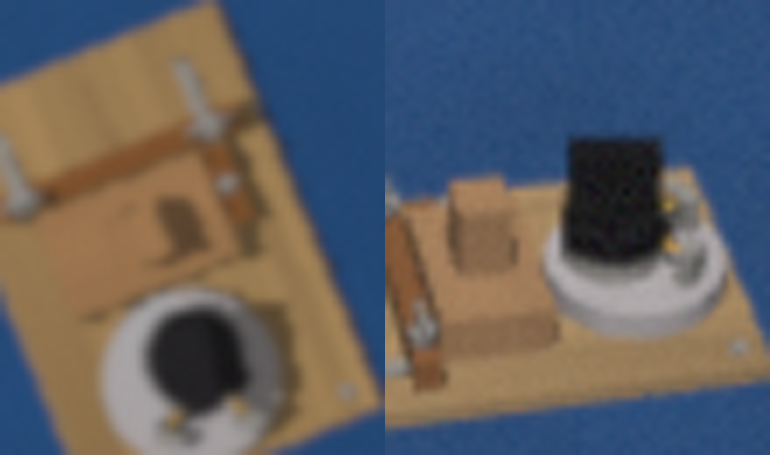

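The block stands flat between cam and fence, up against the stop. The bar's yaw is unclear in the black blob, so I average frames and stretch the dark tones.

Run:
```python
from fit import *
o=[]
for n,(x,y,w,h) in(("top",(304,222,34,40)),("side",(338,188,38,40))):
    ims=[optics.snapshot(n) for _ in range(10)]
    m=np.mean([i["img"].astype(np.float32) for i in ims],0)
    d=dict(ims[0]);d["img"]=m;np.savez("/tmp/%s4.npz"%n,**{k:np.array(v) for k,v in d.items()})
    c=m[y:y+h,x:x+w]; c=cv2.resize(c,None,fx=10,fy=10,interpolation=cv2.INTER_CUBIC)
    print(np.percentile(c,[0,1,5,10,20]))
    o.append(np.clip((c-8)*4.5,0,255).astype(np.uint8))
save("dark.png",np.hstack(o))
```

```text
[19.69147682 24.58080709 34.41251297 44.07497025 72.71787415]
[19.01705551 24.29436029 26.25236387 28.5903492  44.30204239]
```

View pics/dark.png

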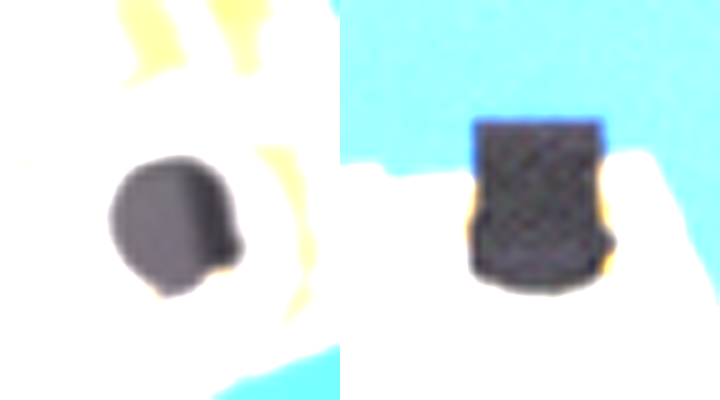

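The bar lies roughly along world x. The side view shows it broadside at about 39 mm wide, so yaw is about 0.1. I move above the knob with the wrist unwound the other way, so joint 6 has room for clockwise turning.

Emit:
send_rows:
  series:
    - [0.0034,0.0171,0,0.1432,0.035]
    - [0.0034,0.0171,0,0.1432,0.035]
    - [0.0034,0.0171,0,0.1432,0.035]
    - [0.0034,0.0171,0,0.1432,0.035]
    - [0.0034,0.0171,0,0.1432,0.035]
    - [0.0034,0.0171,0,0.1432,0.035]
    - [0.0034,0.0171,0,0.1432,0.035]
    - [0.0034,0.0171,0,0.1432,0.035]
    - [0.0034,0.0171,0,0.1432,0.035]
    - [0.0034,0.0171,0,0.1432,0.035]

```text
time_s: 13.15
tool_pos: [0.4408, -0.1701, 0.2186]
tool_rot: [-3.141, -0.0, -1.319]
force: [0.6, -0.3, -0.2]
grip_width: 0.0346
finger_force: 0.0
```

Emit:
send_rows:
  series:
    - [0.0034,0.0171,0,0.1432,0.035]
    - [0.0034,0.0171,0,0.1432,0.035]
    - [0.0034,0.0171,0,0.1432,0.035]
    - [0.0034,0.0171,0,0.1432,0.035]
    - [0.0034,0.0171,0,0.1432,0.035]
    - [0.0034,0.0171,0,0.1432,0.035]
    - [0.0034,0.0171,0,0.1432,0.035]
    - [0.0034,0.0171,0,0.1432,0.035]
    - [0.0034,0.0171,0,0.1432,0.035]
    - [0.0034,0.0171,0,0.1432,0.035]

```text
time_s: 14.15
tool_pos: [0.4749, 0.0009, 0.2187]
tool_rot: [-3.142, -0.0, 0.113]
force: [0.2, 0.3, 0.3]
grip_width: 0.0348
finger_force: 0.0
```

Emit:
send_rows:
  series:
    - [0,0,-0.04,0,0.035]
    - [0,0,-0.04,0,0.035]
    - [0,0,0,0,0.035]
    - [0,0,0,0,0.035]

```text
time_s: 14.55
tool_pos: [0.4752, 0.0001, 0.139]
tool_rot: [3.141, 0.0, 0.108]
force: [1.0, 0.6, 0.5]
grip_width: 0.0349
finger_force: 0.0
```

Run:
```python
from fit import *
np.set_printoptions(precision=4,suppress=True)
o=manip.get_obs();print(o["time_s"],o["tool_pos"],o["tool_rot"],o["joint_positions"],o["torque"],o["force"])
V=[]
for n,roi in(("top",(308,230,26,30)),("side",(344,194,30,28))):
    d=dict(np.load(f"/tmp/{n}4.npz",allow_pickle=True));i=notblue(d,roi);V.append((d,i.max(-1)<70,roi,None))
for f in(.018,.021,.024,.027):
    P=[box(-.02,.02,-.007,.007,.044,.082),cyl(f,.023,.044,0,0)]
    print(f,*[fit(v,P,[.4725,-.0046,a]) for v in([V[1]],V) for a in(0.,.2)])
```

```text
14.55 [0.4752 0.0001 0.139 ] [3.1406 0.0005 0.1079] [ 0.3437  0.2447 -0.4982  0.0011 -0.8286  1.3342] [-0.1284  0.0689 -0.0315] [0.9602 0.5662 0.4962]
0.018 (array([ 0.4722, -0.0039,  0.1276]), np.float64(0.19014319014319014)) (array([ 0.4722, -0.0037,  0.1373]), np.float64(0.18914418914418915)) (array([ 0.4732, -0.0053,  0.1406]), np.float64(0.42571172344864)) (array([ 0.4732, -0.0053,  0.1398]), np.float64(0.4254475840048683))
0.021 (array([ 0.4728, -0.0111,  0.1113]), np.float64(0.20892440892440892)) (array([ 0.4725, -0.0111,  0.1049]), np.float64(0.2101898101898102)) (array([ 0.473 , -0.0077,  0.0772]), np.float64(0.3089663283439804)) (array([ 0.4729, -0.0076,  0.1021]), np.float64(0.31012061959728154))
0.024 (array([ 0.4735, -0.0195,  0.1055]), np.float64(0.29224109224109224)) (array([ 0.4736, -0.0199,  0.1091]), np.float64(0.29284049284049285)) (array([ 0.4724, -0.0094,  0.1227]), np.float64(0.5851746085126566)) (array([ 0.4724, -0.0086,  0.1223]), np.float64(0.5869107318895155))
0.027 (array([ 0.4746, -0.0229,  0.1329]), np.float64(0.42144522144522145)) (array([ 0.4748, -0.0236,  0.1349]), np.float64(0.42044622044622043)) (array([ 0.4734, -0.0133,  0.1407]), np.float64(1.043086286650643)) (array([ 0.4738, -0.0129,  0.1408]), np.float64(1.044774414647116))
```

Emit:
send_rows:
  series:
    - [-0.0025,-0.005,0,0,0.035]
    - [0,0,-0.025,0,0.035]
    - [0,0,-0.025,0,0.035]
    - [0,0,-0.012,0,0.035]
    - [0,0,-0.007,0,0.035]
    - [0,0,0,0,0.035]
    - [0,0,0,0,0.035]

```text
time_s: 15.25
tool_pos: [0.4733, -0.0046, 0.0708]
tool_rot: [-3.141, -0.003, 0.107]
force: [1.9, -0.5, -0.2]
grip_width: 0.0351
finger_force: 0.0
```

```bash
cat > ob.py <<'E'
from h import *
o=manip.get_obs();r=lambda v:list(np.round(v,3))
print(round(o["time_s"],2),r(o["tool_pos"]),"yaw",round(o["tool_rot"][2],4),"F",r(o["force"]),"T",r(o["torque"]),"e6",round(o["effort"][5],3),"q6",round(o["joint_positions"][5],3),"w",round(o["grip_width"],4),round(o["finger_force"],1))
E
python3 ob.py
```

```text
15.25 [np.float64(0.473), np.float64(-0.005), np.float64(0.071)] yaw 0.1073 F [np.float64(1.861), np.float64(-0.455), np.float64(-0.242)] T [np.float64(-0.086), np.float64(0.119), np.float64(-0.023)] e6 0.001 q6 1.343 w 0.0351 0.0
```

Emit:
send_rows:
  series:
    - [0,0,0,0,0.005]
    - [0,0,0,0,0.005]
    - [0,0,0,0,0.005]
    - [0,0,0,0,0.005]
    - [0,0,0,0,0.005]
  force: 30

```text
time_s: 15.75
tool_pos: [0.4722, -0.0052, 0.0699]
tool_rot: [3.141, 0.0, 0.107]
force: [0.4, -2.9, 4.2]
grip_width: 0.0136
finger_force: 30.0
```

```bash
python3 ob.py
```

```text
15.75 [np.float64(0.472), np.float64(-0.005), np.float64(0.07)] yaw 0.1075 F [np.float64(0.414), np.float64(-2.908), np.float64(4.164)] T [np.float64(-1.224), np.float64(0.302), np.float64(0.027)] e6 -0.006 q6 1.343 w 0.0136 30.0
```

Gripped: the opening matches the 14 mm bar. Turning clockwise and watching the torque.

Emit:
send_rows:
  series:
    - [0,0,0,-0.06,0.005]
    - [0,0,0,-0.06,0.005]
    - [0,0,0,-0.06,0.005]
    - [0,0,0,-0.06,0.005]
    - [0,0,0,-0.06,0.005]

```text
time_s: 16.25
tool_pos: [0.4723, -0.0048, 0.0699]
tool_rot: [3.142, -0.0, -0.195]
force: [-1.5, -1.4, 4.4]
grip_width: 0.0139
finger_force: 30.0
```

```bash
python3 ob.py
```

```text
16.25 [np.float64(0.472), np.float64(-0.005), np.float64(0.07)] yaw -0.195 F [np.float64(-1.546), np.float64(-1.355), np.float64(4.42)] T [np.float64(-0.352), np.float64(0.549), np.float64(0.005)] e6 0.326 q6 1.041 w 0.0139 30.0
```

Emit:
send_rows:
  series:
    - [0,0,0,-0.05,0.005]
    - [0,0,0,-0.05,0.005]

```text
time_s: 16.45
tool_pos: [0.4723, -0.0046, 0.0699]
tool_rot: [-3.141, -0.0, -0.295]
force: [-1.0, -0.4, 5.1]
grip_width: 0.014
finger_force: 30.0
```

```bash
python3 ob.py
```

```text
16.45 [np.float64(0.472), np.float64(-0.005), np.float64(0.07)] yaw -0.2945 F [np.float64(-1.038), np.float64(-0.367), np.float64(5.099)] T [np.float64(-0.127), np.float64(0.565), np.float64(0.07)] e6 0.26 q6 0.941 w 0.014 30.0
```

Emit:
send_rows:
  series:
    - [0,0,0,-0.04,0.005]
    - [0,0,0,-0.04,0.005]

```text
time_s: 16.65
tool_pos: [0.4723, -0.0045, 0.0699]
tool_rot: [-3.141, -0.0, -0.374]
force: [-0.9, 0.0, 5.3]
grip_width: 0.0136
finger_force: 30.0
```

```bash
python3 ob.py
```

```text
16.65 [np.float64(0.472), np.float64(-0.005), np.float64(0.07)] yaw -0.3741 F [np.float64(-0.881), np.float64(0.042), np.float64(5.287)] T [np.float64(0.024), np.float64(0.605), np.float64(0.084)] e6 0.196 q6 0.861 w 0.0136 30.0
```

Emit:
send_rows:
  series:
    - [0,0,0,-0.03,0.005]
    - [0,0,0,-0.03,0.005]

```text
time_s: 16.85
tool_pos: [0.4724, -0.0044, 0.0699]
tool_rot: [-3.141, -0.0, -0.434]
force: [-0.7, 1.2, 4.1]
grip_width: 0.014
finger_force: 30.0
```

```bash
python3 ob.py
```

```text
16.85 [np.float64(0.472), np.float64(-0.004), np.float64(0.07)] yaw -0.4338 F [np.float64(-0.736), np.float64(1.206), np.float64(4.128)] T [np.float64(0.326), np.float64(0.759), np.float64(0.116)] e6 0.082 q6 0.802 w 0.014 30.0
```

Emit:
send_rows:
  series:
    - [0,0,0,-0.03,0.005]
    - [0,0,0,-0.03,0.005]

```text
time_s: 17.05
tool_pos: [0.4724, -0.0044, 0.0699]
tool_rot: [-3.141, -0.0, -0.494]
force: [-0.9, 1.5, 4.6]
grip_width: 0.0138
finger_force: 30.0
```

```bash
python3 ob.py
```

```text
17.05 [np.float64(0.472), np.float64(-0.004), np.float64(0.07)] yaw -0.4937 F [np.float64(-0.851), np.float64(1.497), np.float64(4.589)] T [np.float64(0.381), np.float64(0.775), np.float64(0.145)] e6 0.083 q6 0.742 w 0.0138 30.0
```

Emit:
send_rows:
  series:
    - [0,0,0,-0.03,0.005]
    - [0,0,0,-0.03,0.005]

```text
time_s: 17.25
tool_pos: [0.4724, -0.0043, 0.0699]
tool_rot: [-3.141, -0.0, -0.554]
force: [-2.7, 1.9, 5.6]
grip_width: 0.014
finger_force: 30.0
```

```bash
python3 ob.py
```

```text
17.25 [np.float64(0.472), np.float64(-0.004), np.float64(0.07)] yaw -0.5538 F [np.float64(-2.746), np.float64(1.882), np.float64(5.603)] T [np.float64(0.523), np.float64(0.78), np.float64(0.111)] e6 0.082 q6 0.682 w 0.014 30.0
```

Emit:
send_rows:
  series:
    - [0,0,0,-0.03,0.005]
    - [0,0,0,-0.03,0.005]

```text
time_s: 17.45
tool_pos: [0.4725, -0.0042, 0.0699]
tool_rot: [-3.141, -0.0, -0.614]
force: [-2.8, 2.3, 4.5]
grip_width: 0.014
finger_force: 30.0
```

```bash
python3 ob.py
```

```text
17.45 [np.float64(0.472), np.float64(-0.004), np.float64(0.07)] yaw -0.6137 F [np.float64(-2.822), np.float64(2.252), np.float64(4.464)] T [np.float64(0.568), np.float64(0.787), np.float64(0.134)] e6 0.072 q6 0.622 w 0.014 30.0
```

Emit:
send_rows:
  series:
    - [0,0,0,-0.03,0.005]
    - [0,0,0,-0.03,0.005]

```text
time_s: 17.65
tool_pos: [0.4724, -0.0042, 0.0699]
tool_rot: [-3.141, -0.0, -0.673]
force: [-2.6, 2.0, 4.9]
grip_width: 0.014
finger_force: 30.0
```

```bash
python3 ob.py
```

```text
17.65 [np.float64(0.472), np.float64(-0.004), np.float64(0.07)] yaw -0.6725 F [np.float64(-2.585), np.float64(1.975), np.float64(4.899)] T [np.float64(0.611), np.float64(0.795), np.float64(0.494)] e6 -0.239 q6 0.563 w 0.014 30.0
```

Emit:
send_rows:
  series:
    - [0,0,0,-0.03,0.005]
    - [0,0,0,-0.03,0.005]

```text
time_s: 17.85
tool_pos: [0.4725, -0.0042, 0.0699]
tool_rot: [-3.141, -0.0, -0.733]
force: [-2.6, 3.2, 5.7]
grip_width: 0.0143
finger_force: 30.0
```

```bash
python3 ob.py
```

```text
17.85 [np.float64(0.473), np.float64(-0.004), np.float64(0.07)] yaw -0.7327 F [np.float64(-2.578), np.float64(3.216), np.float64(5.75)] T [np.float64(0.926), np.float64(0.772), np.float64(0.484)] e6 -0.305 q6 0.502 w 0.0143 30.0
```

Torque has climbed to about 0.49, close to the peak. I firm up the grip and go on in fine steps.

Emit:
send_rows:
  series:
    - [0,0,0,0,0.005]
  force: 58

```text
time_s: 17.95
tool_pos: [0.4726, -0.0041, 0.0699]
tool_rot: [-3.14, -0.0, -0.734]
force: [-1.6, 4.0, 4.7]
grip_width: 0.0138
finger_force: 58.0
```

```bash
python3 ob.py
```

```text
17.95 [np.float64(0.473), np.float64(-0.004), np.float64(0.07)] yaw -0.7338 F [np.float64(-1.572), np.float64(4.022), np.float64(4.704)] T [np.float64(0.797), np.float64(0.728), np.float64(-0.025)] e6 -0.037 q6 0.502 w 0.0138 58.0
```

Emit:
send_rows:
  series:
    - [0,0,0,-0.02,0.005]

```text
time_s: 18.05
tool_pos: [0.4726, -0.0041, 0.0699]
tool_rot: [-3.14, -0.0, -0.753]
force: [-1.6, 2.6, 5.5]
grip_width: 0.0134
finger_force: 58.0
```

```bash
python3 ob.py
```

```text
18.05 [np.float64(0.473), np.float64(-0.004), np.float64(0.07)] yaw -0.7532 F [np.float64(-1.575), np.float64(2.572), np.float64(5.511)] T [np.float64(0.924), np.float64(0.808), np.float64(0.309)] e6 -0.106 q6 0.482 w 0.0134 58.0
```

Emit:
send_rows:
  series:
    - [0,0,0,-0.02,0.005]

```text
time_s: 18.15
tool_pos: [0.4726, -0.0041, 0.0699]
tool_rot: [-3.14, -0.0, -0.774]
force: [-2.2, 3.9, 4.4]
grip_width: 0.0136
finger_force: 58.0
```

```bash
python3 ob.py
```

```text
18.15 [np.float64(0.473), np.float64(-0.004), np.float64(0.07)] yaw -0.7736 F [np.float64(-2.222), np.float64(3.855), np.float64(4.418)] T [np.float64(1.121), np.float64(0.735), np.float64(0.076)] e6 0.001 q6 0.462 w 0.0136 58.0
```

Emit:
send_rows:
  series:
    - [0,0,0,-0.02,0.005]

```text
time_s: 18.25
tool_pos: [0.4727, -0.004, 0.0699]
tool_rot: [-3.14, -0.0, -0.794]
force: [-3.1, 2.9, 6.5]
grip_width: 0.0135
finger_force: 58.0
```

```bash
python3 ob.py; sleep 0; python3 ob.py
```

```text
18.25 [np.float64(0.473), np.float64(-0.004), np.float64(0.07)] yaw -0.7939 F [np.float64(-3.086), np.float64(2.899), np.float64(6.521)] T [np.float64(1.03), np.float64(0.777), np.float64(0.034)] e6 0.067 q6 0.442 w 0.0135 58.0
18.25 [np.float64(0.473), np.float64(-0.004), np.float64(0.07)] yaw -0.7939 F [np.float64(-3.086), np.float64(2.899), np.float64(6.521)] T [np.float64(1.03), np.float64(0.777), np.float64(0.034)] e6 0.067 q6 0.442 w 0.0135 58.0
```

Emit:
send_rows:
  series:
    - [0,0,0,-0.02,0.005]

```text
time_s: 18.35
tool_pos: [0.4727, -0.004, 0.0699]
tool_rot: [-3.14, -0.0, -0.814]
force: [-2.0, 2.9, 4.8]
grip_width: 0.0138
finger_force: 58.0
```

```bash
python3 ob.py
```

```text
18.35 [np.float64(0.473), np.float64(-0.004), np.float64(0.07)] yaw -0.814 F [np.float64(-2.024), np.float64(2.948), np.float64(4.837)] T [np.float64(1.012), np.float64(0.815), np.float64(0.099)] e6 -0.0 q6 0.422 w 0.0138 58.0
```

Torque has fallen to the free level and stays there, with the drop at yaw of about -0.76. A little further, to -0.85, then stop.

Emit:
send_rows:
  series:
    - [0,0,0,-0.018,0.005]
    - [0,0,0,-0.018,0.005]

```text
time_s: 18.55
tool_pos: [0.4727, -0.004, 0.0699]
tool_rot: [-3.14, -0.0, -0.85]
force: [-2.1, 3.8, 5.9]
grip_width: 0.0137
finger_force: 58.0
```

```bash
python3 ob.py
python3 - <<'E'
from fit import *
# cam/knob check picture, kept unviewed; block fit not possible while arm is over it
E
```

```text
18.55 [np.float64(0.473), np.float64(-0.004), np.float64(0.07)] yaw -0.85 F [np.float64(-2.099), np.float64(3.796), np.float64(5.864)] T [np.float64(1.076), np.float64(0.813), np.float64(0.052)] e6 0.04 q6 0.386 w 0.0137 58.0
```

Emit:
send_rows:
  series:
    - [0,0,0,0,0.028]
    - [0,0,0,0,0.028]
    - [0,0,0,0,0.028]
    - [0,0,0,0,0.028]
    - [0,0,0.01,0,0.028]
    - [0,0,0.03,0,0.028]
    - [0,0,0.04,0,0.028]
    - [0,0,0.04,0,0.028]
    - [0,0,0.03,0,0.028]

```text
time_s: 19.45
tool_pos: [0.4728, -0.0048, 0.223]
tool_rot: [-3.138, -0.002, -0.849]
force: [0.4, 0.3, 0.7]
grip_width: 0.0278
finger_force: 0.0
```

Emit:
send_rows:
  series:
    - [-0.01,-0.045,0,0,0.028]
    - [-0.01,-0.045,0,0,0.028]
    - [-0.01,-0.045,0,0,0.028]
    - [-0.01,-0.045,0,0,0.028]
    - [-0.01,-0.045,0,0,0.028]
    - [-0.01,-0.045,0,0,0.028]
    - [-0.01,-0.045,0,0,0.028]
    - [-0.005,-0.03,0,0,0.028]
    - [0,0,0,0,0.028]

```text
time_s: 20.35
tool_pos: [0.3963, -0.3528, 0.2198]
tool_rot: [3.141, -0.001, -0.854]
force: [-0.9, 0.2, 0.4]
grip_width: 0.0277
finger_force: 0.0
```

Run:
```python
from fit import *
np.set_printoptions(precision=4,suppress=True)
o=[]
for n,(x,y,w,h) in(("top",(278,188,78,84)),("side",(300,178,85,70))):
    ims=[optics.snapshot(n) for _ in range(6)]
    m=np.mean([i["img"].astype(np.float32) for i in ims],0)
    d=dict(ims[0]);d["img"]=m;np.savez("/tmp/%s5.npz"%n,**{k:np.array(v) for k,v in d.items()})
    c=cv2.resize(m[y:y+h,x:x+w],(w*4+80,int(h*(w*4+80)/w)),interpolation=cv2.INTER_CUBIC);c=np.clip(c,0,255).astype(np.uint8)
    o.append(np.pad(c[:400],((0,max(0,400-c.shape[0])),(0,0),(0,0))))
save("final.png",np.hstack(o)[:, :800])
V=[]
# knob yaw
for n,roi in(("top",(308,230,26,30)),("side",(344,194,30,28))):
    d=dict(np.load(f"/tmp/{n}5.npz",allow_pickle=True));i=notblue(d,roi);V.append((d,i.max(-1)<70,roi,None))
P=[box(-.02,.02,-.007,.007,.044,.082),cyl(.021,.023,.044,0,0)]
for a in(-.6,-.85,-1.1,.85): print("bar",a,fit(V,P,[.4725,-.0046,a]))
```

```text
bar -0.6 (array([ 0.4731, -0.0069, -0.9277]), np.float64(0.32933373766825413))
bar -0.85 (array([ 0.4731, -0.0073, -0.9278]), np.float64(0.32937673160946745))
bar -1.1 (array([ 0.473 , -0.0069, -0.9254]), np.float64(0.329173252110027))
bar 0.85 (array([ 0.473 , -0.0073,  1.1913]), np.float64(0.46859752794530346))
```

View pics/final.png

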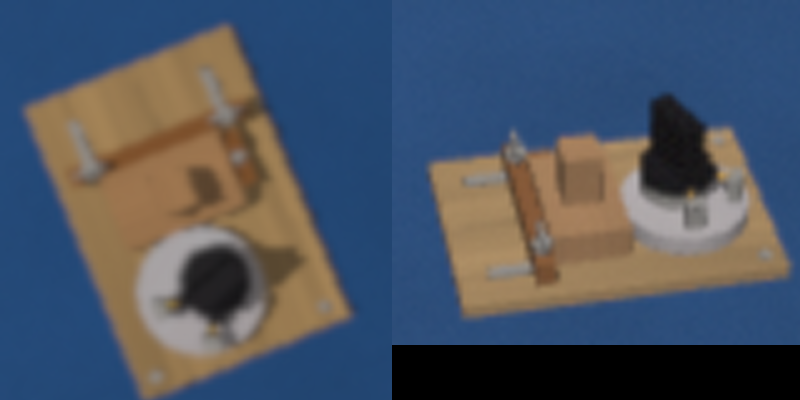

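Clamped: the block is against fence, cam and stop. Next I check the clutch run-on (knob turn minus cam turn) from the gold-tipped lugs before and after.

Run:
```python
from fit import *
np.set_printoptions(precision=4,suppress=True)
ax=np.array([.4727,-.0044])
S=4;r=np.arange(-55,55,1/S)/1e3
from scipy.optimize import minimize_scalar
def rect(d,z):
    X,Y=np.meshgrid(r,-r);W=np.stack([ax[0]+X,ax[1]+Y,X*0+z],-1).reshape(-1,3)
    uv=proj(d,W).reshape(X.shape+(2,)).astype(np.float32)
    return cv2.remap(d["img"].astype(np.float32),uv[...,0],uv[...,1],cv2.INTER_CUBIC)
for n in("top","side"):
  a,b=[dict(np.load(f"/tmp/{n}{k}.npz",allow_pickle=True)) for k in(4,5)]
  for z in(.042,.036):
    out=[]
    for d in(a,b):
        im=rect(d,z);sat=im[...,0]-im[...,2]   # gold = red>blue
        X,Y=np.meshgrid(r,-r);R=np.hypot(X,Y)
        g=(sat*(R<.036)*(R>.012)).clip(0);g=cv2.GaussianBlur(g,(0,0),4)
        pts=[]
        for _ in range(3):
            i=np.unravel_index(g.argmax(),g.shape);v=g[i]
            m=(np.hypot(X-X[i],Y-Y[i])<.006);w=g*m;c=(X*w).sum()/w.sum(),(Y*w).sum()/w.sum()
            pts.append((round(v),round(c[0]*1e3,1),round(c[1]*1e3,1),round(np.hypot(*c)*1e3,1),round(np.arctan2(c[1],c[0]),3)));g[np.hypot(X-X[i],Y-Y[i])<.01]=0
        out.append(pts)
    print(n,z);print(*out[0]);print(*out[1])
```

```text
top 0.042
(49, np.float64(-19.9), np.float64(-20.4), np.float64(28.5), np.float64(-2.344)) (49, np.float64(32.9), np.float64(-7.0), np.float64(33.7), np.float64(-0.211)) (48, np.float64(-25.6), np.float64(7.9), np.float64(26.8), np.float64(2.84))
(49, np.float64(-12.0), np.float64(25.4), np.float64(28.1), np.float64(2.013)) (41, np.float64(-27.7), np.float64(0.6), np.float64(27.7), np.float64(3.12)) (36, np.float64(24.7), np.float64(-22.7), np.float64(33.5), np.float64(-0.742))
top 0.036
(51, np.float64(32.7), np.float64(-7.5), np.float64(33.6), np.float64(-0.226)) (49, np.float64(-20.4), np.float64(-20.7), np.float64(29.1), np.float64(-2.351)) (48, np.float64(-26.2), np.float64(7.9), np.float64(27.4), np.float64(2.849))
(49, np.float64(-12.5), np.float64(25.4), np.float64(28.3), np.float64(2.029)) (41, np.float64(-28.4), np.float64(0.5), np.float64(28.4), np.float64(3.122)) (37, np.float64(24.7), np.float64(-22.7), np.float64(33.5), np.float64(-0.742))
side 0.042
(84, np.float64(-27.6), np.float64(12.3), np.float64(30.2), np.float64(2.721)) (72, np.float64(-22.8), np.float64(-16.4), np.float64(28.0), np.float64(-2.519)) (70, np.float64(29.8), np.float64(-11.4), np.float64(31.9), np.float64(-0.366))
(79, np.float64(-29.6), np.float64(4.4), np.float64(29.9), np.float64(2.994)) (70, np.float64(29.9), np.float64(-11.4), np.float64(32.0), np.float64(-0.364)) (70, np.float64(-25.0), np.float64(-17.4), np.float64(30.5), np.float64(-2.534))
side 0.036
(84, np.float64(-26.9), np.float64(4.9), np.float64(27.3), np.float64(2.963)) (72, np.float64(-21.7), np.float64(-23.6), np.float64(32.1), np.float64(-2.314)) (69, np.float64(31.1), np.float64(8.4), np.float64(32.2), np.float64(0.265))
(79, np.float64(-28.9), np.float64(-3.1), np.float64(29.1), np.float64(-3.034)) (70, np.float64(31.6), np.float64(0.9), np.float64(31.6), np.float64(0.029)) (69, np.float64(-22.9), np.float64(-23.0), np.float64(32.5), np.float64(-2.355))
```

Run:
```python
from fit import *
S=4;r=np.arange(-55,55,1/S)/1e3
X,Y=np.meshgrid(r,-r);R=np.hypot(X,Y);T=np.arctan2(Y,X)
def rect(d,z,ax):
    W=np.stack([ax[0]+X,ax[1]+Y,X*0+z],-1).reshape(-1,3)
    uv=proj(d,W).reshape(X.shape+(2,)).astype(np.float32)
    return cv2.remap(d["img"].astype(np.float32),uv[...,0],uv[...,1],cv2.INTER_CUBIC)
a,b=[dict(np.load(f"/tmp/top{k}.npz",allow_pickle=True)) for k in(4,5)]
cen=(len(r)-1)/2
for z in(.034,.040):
 for dx,dy in((0,0),(.0015,0),(-.0015,0),(0,.0015),(0,-.0015)):
  A,B=[rect(d,z,np.array([.4727+dx,-.0044+dy])) for d in(a,b)]
  w=((R>.021)&(R<.034)&(np.cos(T+2.89)>np.cos(.85))).astype(np.float32)
  res=[]
  for t in np.arange(.6,1.1,.01):
    # bring 'after' back by +t (ccw)
    M=cv2.getRotationMatrix2D((cen,cen),np.degrees(t),1);Br=cv2.warpAffine(B,M,B.shape[1::-1],flags=cv2.INTER_LINEAR)
    va=(A-A[w>0].mean(0))[w>0].ravel();vb=(Br-Br[w>0].mean(0))[w>0].ravel()
    res.append((va@vb/np.linalg.norm(va)/np.linalg.norm(vb),t))
  print(z,dx,dy,[round(float(v),3) for v in max(res)])
```

```text
0.034 0 0 [0.846, 0.93]
0.034 0.0015 0 [0.883, 0.9]
0.034 -0.0015 0 [0.814, 0.96]
0.034 0 0.0015 [0.797, 0.95]
0.034 0 -0.0015 [0.877, 0.9]
0.04 0 0 [0.839, 0.93]
0.04 0.0015 0 [0.875, 0.9]
0.04 -0.0015 0 [0.812, 0.96]
0.04 0 0.0015 [0.789, 0.96]
0.04 0 -0.0015 [0.869, 0.91]
```

By torque, the run-on now comes to somewhere between 0.11 and 0.25 rad, while the lug estimates scatter. To be safely past 0.2 and short of 0.34, I regrip and add a small, torque-guarded turn.

Emit:
send_rows:
  series:
    - [0.01,0.045,0,0,0.032]
    - [0.01,0.045,0,0,0.032]
    - [0.01,0.045,0,0,0.032]
    - [0.01,0.045,0,0,0.032]
    - [0.01,0.045,0,0,0.032]
    - [0.01,0.045,0,0,0.032]
    - [0.01,0.045,0,0,0.032]
    - [0.005,0.03,0,0,0.032]
    - [0,0,0,0,0.032]
    - [0,0,0,0,0.032]

```text
time_s: 21.95
tool_pos: [0.4722, -0.0041, 0.2195]
tool_rot: [3.141, 0.0, -0.847]
force: [0.8, -0.8, 0.5]
grip_width: 0.0321
finger_force: 0.0
```

Emit:
send_rows:
  series:
    - [0,0,-0.04,0,0.032]
    - [0,0,-0.04,0,0.032]
    - [0,0,-0.035,0,0.032]
    - [0,0,-0.02,0,0.032]
    - [0,0,-0.01,0,0.032]
    - [0,0,-0.004,0,0.032]
    - [0,0,0,0,0.032]
    - [0,0,0,0,0.032]

```text
time_s: 22.75
tool_pos: [0.4731, -0.0048, 0.0716]
tool_rot: [-3.139, -0.001, -0.849]
force: [-0.6, 0.7, -0.3]
grip_width: 0.0321
finger_force: 0.0
```

```bash
python3 ob.py
```

```text
22.75 [np.float64(0.473), np.float64(-0.005), np.float64(0.072)] yaw -0.8489 F [np.float64(-0.581), np.float64(0.659), np.float64(-0.31)] T [np.float64(-0.029), np.float64(0.156), np.float64(-0.008)] e6 0.0 q6 0.387 w 0.0321 0.0
```

Emit:
send_rows:
  series:
    - [0,0,0,0,0.005]
    - [0,0,0,0,0.005]
    - [0,0,0,0,0.005]
    - [0,0,0,0,0.005]
  force: 45

```text
time_s: 23.15
tool_pos: [0.473, -0.0043, 0.0711]
tool_rot: [-3.14, -0.001, -0.849]
force: [0.9, 1.8, 1.1]
grip_width: 0.014
finger_force: 45.0
```

```bash
python3 ob.py
```

```text
23.15 [np.float64(0.473), np.float64(-0.004), np.float64(0.071)] yaw -0.8486 F [np.float64(0.919), np.float64(1.774), np.float64(1.111)] T [np.float64(0.529), np.float64(0.076), np.float64(-0.011)] e6 0.034 q6 0.387 w 0.014 45.0
```

Emit:
send_rows:
  series:
    - [0,0,0,-0.015,0.005]

```text
time_s: 23.25
tool_pos: [0.473, -0.0043, 0.0711]
tool_rot: [-3.14, -0.001, -0.864]
force: [0.1, 3.2, 3.1]
grip_width: 0.0138
finger_force: 45.0
```

```bash
python3 ob.py
```

```text
23.25 [np.float64(0.473), np.float64(-0.004), np.float64(0.071)] yaw -0.8636 F [np.float64(0.075), np.float64(3.157), np.float64(3.086)] T [np.float64(0.767), np.float64(0.206), np.float64(0.104)] e6 0.027 q6 0.372 w 0.0138 45.0
```

Emit:
send_rows:
  series:
    - [0,0,0,-0.015,0.005]

```text
time_s: 23.35
tool_pos: [0.473, -0.0043, 0.0711]
tool_rot: [-3.14, -0.001, -0.879]
force: [-0.1, 3.2, 3.1]
grip_width: 0.0136
finger_force: 45.0
```

```bash
python3 ob.py
```

```text
23.35 [np.float64(0.473), np.float64(-0.004), np.float64(0.071)] yaw -0.8791 F [np.float64(-0.123), np.float64(3.165), np.float64(3.077)] T [np.float64(1.037), np.float64(0.156), np.float64(0.035)] e6 -0.016 q6 0.356 w 0.0136 45.0
```

Emit:
send_rows:
  series:
    - [0,0,0,-0.02,0.005]

```text
time_s: 23.45
tool_pos: [0.473, -0.0043, 0.071]
tool_rot: [-3.14, -0.001, -0.9]
force: [-0.3, 3.6, 4.1]
grip_width: 0.014
finger_force: 45.0
```

```bash
python3 ob.py
```

```text
23.45 [np.float64(0.473), np.float64(-0.004), np.float64(0.071)] yaw -0.8997 F [np.float64(-0.273), np.float64(3.624), np.float64(4.099)] T [np.float64(1.087), np.float64(0.191), np.float64(0.052)] e6 0.086 q6 0.335 w 0.014 45.0
```

Emit:
send_rows:
  series:
    - [0,0,0,-0.02,0.005]

```text
time_s: 23.55
tool_pos: [0.4731, -0.0043, 0.071]
tool_rot: [-3.14, -0.001, -0.92]
force: [-0.0, 3.9, 5.2]
grip_width: 0.0138
finger_force: 45.0
```

```bash
python3 ob.py
```

```text
23.55 [np.float64(0.473), np.float64(-0.004), np.float64(0.071)] yaw -0.9198 F [np.float64(-0.029), np.float64(3.925), np.float64(5.172)] T [np.float64(1.417), np.float64(0.126), np.float64(0.124)] e6 -0.03 q6 0.315 w 0.0138 45.0
```

The torque is still at the free level and the solid stop wasn't met. I stop here, let go and back off.

Emit:
send_rows:
  series:
    - [0,0,0,0,0.028]
    - [0,0,0,0,0.028]
    - [0,0,0,0,0.028]
    - [0,0,0,0,0.028]
    - [0,0,0.01,0,0.028]
    - [0,0,0.03,0,0.028]
    - [0,0,0.04,0,0.028]
    - [0,0,0.04,0,0.028]
    - [0,0,0.03,0,0.028]

```text
time_s: 24.45
tool_pos: [0.4727, -0.0049, 0.224]
tool_rot: [-3.138, -0.002, -0.919]
force: [0.9, 0.7, -0.0]
grip_width: 0.0281
finger_force: 0.0
```

Emit:
send_rows:
  series:
    - [-0.01,-0.045,0,0,0.028]
    - [-0.01,-0.045,0,0,0.028]
    - [-0.01,-0.045,0,0,0.028]
    - [-0.01,-0.045,0,0,0.028]
    - [-0.01,-0.045,0,0,0.028]
    - [-0.01,-0.045,0,0,0.028]
    - [0,0,0,0,0.028]
    - [0,0,0,0,0.028]

```text
time_s: 25.25
tool_pos: [0.4115, -0.2757, 0.2208]
tool_rot: [3.142, 0.0, -0.922]
force: [0.1, -0.2, 0.8]
grip_width: 0.0279
finger_force: 0.0
```

Run:
```python
from fit import *
np.set_printoptions(precision=4,suppress=True)
b=[dict(np.load(f"/tmp/top5.npz",allow_pickle=True))["img"]]
ims=[optics.snapshot("top")["img"].astype(float) for _ in range(6)]
d=np.abs(np.mean(ims,0)-b[0]).max(-1)
print("diff block region",d[200:235,298:325].mean(),"knob",d[232:256,308:332].mean())
print(order.close_job())
```

```text
diff block region 0.5419758226505665 knob 1.3888892200258047
the job is handed in; nothing more can be done
None
```

The job is handed in at about 25 s: the block is clamped in the jig against fence and end stop, and the knob is turned through its torque drop and let go short of the solid stop; whether the clutch run-on passed 0.2 rad is my estimate (about 0.2–0.28 rad), not a direct measurement.

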